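# Hang the baluster template on the template tree

### The arm

A 6-joint arm with a two-finger parallel gripper is mounted at the origin on the work surface. World frame = base frame: x ahead of the robot, y to its left, z up, the work surface at z = 0. Lengths are in m, angles in rad, forces in N, time in s.
With the tool pointing down it reaches from about 0.275 to 0.825 m from the base axis. Payload 5.2 kg.
Tool frame: the origin (TCP) lies midway between the tips of the shut fingers; the grasp point (between the pads) lies 19 mm behind it (grip_depth is the distance from the TCP to the grasp point, in m); z points along the fingers, y is the line along which they close (so a half turn about z gives the same grasp; the last joint's range is limited). The gripper opens to 93 mm and grips with 3 to 60 N. Pads are 15 mm wide; open, the fingers measure 128 mm over their backs; the gripper's body (75 mm by 188 mm) begins 65 mm behind the grasp point.
Start: joints at [-1.519, 0.259, 1.535, -0, 1.348, -0.203], TCP at [0.139, -0.532, 0.219] pointing down, gripper open.
Joint ranges: [-3.14, 3.14], [-0.91, 2.08], [0.19, 2.58], [-1.22, 4.36], [0.22, 2.71], [-3.12, 3.12]. Speed limits (rad/s): [2.57, 2.57, 3.14, 3.14, 3.14, 3.14].

### API

Orientations are given as a unit quaternion [x, y, z, w].
In Python, from plant import reach, move_linear, move_j, gripper_open, clamp, hold, ik, camera, MotionError, sign_off, current_t, current_q, current_joint_vel, current_effort, current_tcp_pos, current_tcp_rot, current_force, current_ft_torque, current_gripper_width, current_finger_force, grip_depth gives the robot as it stands. Calls block until the motion is done:
- reach(position, orientation): joint-space move of the TCP to a pose.
- move_linear(position, v=0.15, ori=None): straight line of the TCP; ori=None keeps the orientation; v is the mean speed in m/s.
- move_j(angles): joint-space move.
- gripper_open() and clamp(strength=None): open the fingers fully, or close them until they stop; strength is the grip in N (None keeps the last).
- hold(seconds).
- ik(position, orientation): joint angles nearest the present ones, or None.
- camera(name): name is "scene" or "top"; returns a dict with "frame" (400x640x3 uint8, red, green, blue), "fovy" (degrees; the focal length in pixels is half the picture's height over the tangent of half this angle, whatever the lens; pixels are square), "cx", "cy" (the principal point, pixels), "k1" (the pictures are not rectified: a ray, as slopes to the right and down, at radius r is drawn at 1 + k1 r^2 times it, then the intrinsics apply), "R" (3x3) and "t" (3): a world point X has camera coordinates R X + t. Camera axes: x right, y down, z forward; pixel columns grow to the right and rows downward; lengths in m; the calibration is good to about 2 mm. A picture is of the moment at which its call begins. There is no depth.
A pose or a line that the arm cannot do raises MotionError and nothing moves.
- sign_off(): hands the job in; it is judged then, once.
Readings, each from a call of its own:
- current_t(): time.
- current_q(): joint angles.
- current_joint_vel(): joint speeds.
- current_effort(): joint torques, N m.
- current_tcp_pos(): TCP position.
- current_tcp_rot(): TCP orientation.
- current_force(): force on the tool from outside, world axes, zero at the start.
- current_ft_torque(): the same for the moment, N m.
- current_gripper_width(): opening from 0.0 (shut) to 1.0 (fully open).
- current_finger_force(): force on a finger pad.
Only numpy, scipy, OpenCV 4.12 (cv2) and the standard library are available. Lean on these libraries where they do the work, as an engineer would, in place of code of your own. Each camera call takes 0.05 s, during which the arm holds its last target. There are 200 camera calls.

### The job

Turn the template tree until its one empty branch stands over the pointer on the foot. Then take the template with the round eye out of the slotted stand, hang it by its eye on that branch, inside the upturned tip, and let go so that it hangs still. Leave everything else on the bench where it is.

Things in the scene. Friction and masses are not known exactly. Their poses are not given: they have to be found in the camera images.
- tree: fixed foot of the template tree: dark steel disc, diameter 190, 22 high at the middle. Origin: centre of its underside, on the vertical axis of the tree; z up. A raised bar on its edge (12 wide, 16 high, reaching to 135 from the axis) is the pointer; it points along the foot's -x axis, roughly to the robot
- rotor (a joint): angle of the tree's turning part, rad: 0 when the empty branch is straight over the pointer, growing counterclockwise seen from above. It starts between 0.7 and 2.0, the empty branch then lying on the robot's right of the pointer or further round. It turns both ways (limits -3.1, 3.1) with light friction (about 0.08 Nm) and stays where it is left
- seat (a point): middle of the empty branch, on its axis, 65 from the tree's axis, 185 above the bench. Turns with the tree; its x axis points along the branch inwards to the post, z up. All four branches are level steel rods of radius 5, at right angles to each other
- post_top (a point): top of the tree's post, on the axis, 204 above the bench; radius 12. The other three branches carry clamped plywood templates that cannot come off: up to 80 wide, 12 thick, set flat across the branch 68 from the tree's axis, from 58 to 217 above the bench
- branch_tip (a point): end of the upturned tip of the empty branch, 126 from the tree's axis, 195 above the bench. The branch is level to 120 from the tree's axis, then turns up; the tip's top is 15 above the branch's axis
- template: template to hang: plywood, 12 thick (its x), baluster outline 90 wide (its y), 175 high, 0.1 to 0.21 kg, upright in the stand's slot nearer the robot, both sides alike. Origin: middle of its lower edge; z up. It has a round eye of diameter 44 (centre at 110 height, through along x) in a part 70 wide, and above it a grip tab 32 wide, from 141 to 175. Hung, the eye's top rests on the branch
- eye (a point): centre of the template's eye, axes as the template's; hanging, it lies about 17 below the branch's axis
- stand: the fixed wooden stand, 150 (x) by 120 (y), 47 high, with two open slots along y, 15 wide and 35 deep (slot floor 12 above the bench), centred at x = -40 and x = +40. Origin: centre of its underside
- board: bystander: plain plywood board, 100 wide, 95 high, 12 thick, no eye, upright in the stand's other slot. Origin: middle of its lower edge
- mallet: bystander: round wooden mallet standing on its head, diameter 96, 205 high. Origin: centre of its underside
- offcut: bystander: stepped stone offcut, 90 by 70, 65 high. Origin: centre of its underside
- chisel: bystander: steel chisel lying flat along its x, about 200 long, 16 thick. Origin: near its middle, on the bench
- tin: bystander: closed tin, diameter 90, 120 high, standing. Origin: centre of its underside
- brush: bystander: hand brush lying along its x, 200 long. Origin: on the bench near its middle
Mind the look-alikes: they are no part of the job. Leave any purple or turquoise look-alike of the template alone.

How it is judged:
On the way, in this order (a step that is already met when the one before it is completed fails the run):
1. the empty branch stands over the pointer (within 0.2 rad) (value of joint rotor between -0.2 and 0.2 rad), for 0.2 s.
2. the template hangs by its eye on the empty branch (x of eye in the frame of seat between -0.045 and 0.045 m and y of eye in the frame of seat between -0.014 and 0.014 m and z of eye in the frame of seat between -0.027 and -0.009 m and angle between template's own z axis and vertical below 0.3 rad and contact force between template and tree above 0.4 N), for 0.2 s.
At the end, for the whole second after the job is handed in: The template hangs at rest by its eye on the empty branch (eye within 45 mm of the branch's middle along it, 14 mm sideways, 9 to 27 mm below its axis; upright within 0.3 rad; borne by it), the branch within 0.2 rad of the pointer and the tree still (all of step 1 and all of step 2 and linear speed of template below 0.04 m/s and angular speed of template below 0.5 rad/s and velocity of joint rotor between -0.05 and 0.05 rad/s); the robot touches nothing.
It fails at once if the board, mallet, offcut, chisel, tin or brush is moved by more than 30 mm (distance of any of board, mallet, offcut, chisel, tin, brush from where it was at the start of the episode above 0.03 m).
It also fails if it takes over 72 s, if anything falls off the work surface, if the arm or the gripper's body presses on something with over 40 N, if the wrist force passes 120 N, or if a joint passes its speed limit or range.

## Working session

There is one attempt and no reset: what is moved stays moved. The work goes in short steps, each a Python script; the robot and the scene stay as the last script left them, time stands still between calls to the robot, and variables do not carry over. Pictures are saved under pics/ and viewed, at most 10 in all, crops included, and the job is handed in when it is done.

```bash
ls; mkdir -p pics
cat > h.py <<'E'
import numpy as np, cv2, pickle
from plant import *
def snap(n,tag):
    c=camera(n); pickle.dump(c,open(f'pics/{tag}.pkl','wb')); cv2.imwrite(f'pics/{tag}.png',c['frame'][:,:,::-1]); return c
def load(tag): return pickle.load(open(f'pics/{tag}.pkl','rb'))
def KD(c):
    f=200/np.tan(np.radians(c['fovy'])/2)
    return np.array([[f,0,c['cx']],[0,f,c['cy']],[0,0,1.]]),np.array([c['k1'],0,0,0,0.])
def proj(c,P):
    K,D=KD(c); R=np.array(c['R']); return cv2.projectPoints(np.float64(P).reshape(-1,1,3),cv2.Rodrigues(R)[0],np.float64(c['t']),K,D)[0][:,0]
def ray(c,uv):
    K,D=KD(c); R=np.array(c['R']); n=cv2.undistortPoints(np.float64([[uv]]),K,D)[0,0]
    return -R.T@np.array(c['t']), R.T@np.array([n[0],n[1],1.])
def atz(c,uv,z):
    o,d=ray(c,uv); return o+d*(z-o[2])/d[2]
E
python3 - <<'E'
from h import *
for n in('scene','top'):
    c=snap(n,n+'0'); o,d=ray(c,(c['cx'],c['cy'])); print(n,o,d,c['fovy'],c['k1'],c['frame'].shape)
print(current_t(),current_tcp_rot(),grip_depth)
E
```

```text
pics
scene [ 1.43591479 -0.01278272  1.00669774] [-0.72649781 -0.03254492 -0.68639767] 52.1800949333617 -0.04128013082609777 (400, 640, 3)
top [ 0.19205084 -0.04511175  1.70408228] [ 0.21401907  0.00910483 -0.97678705] 46.327922062346765 -0.006951074027139214 (400, 640, 3)
0.1 [ 9.91893221e-01  1.27071568e-01  6.52493248e-05 -8.07044265e-04] 0.0188
```

View pics/scene0.png

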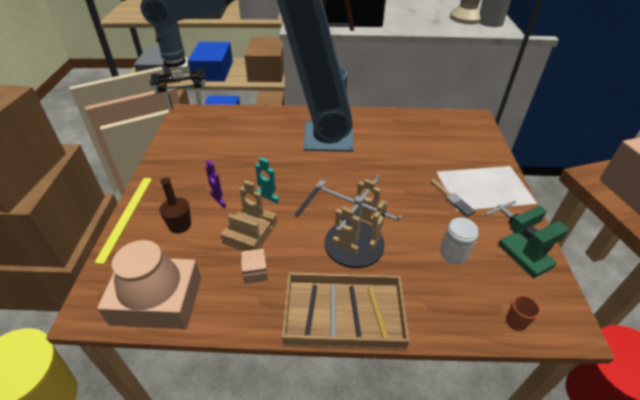

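View pics/top0.png

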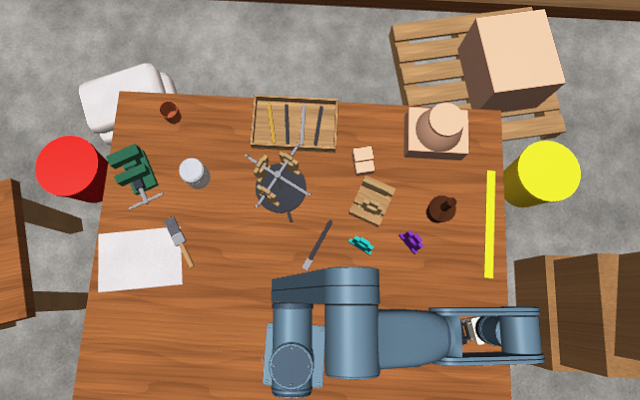

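Top view: the tree is at (280,185) with its pointer at (290,215), and the stand at (373,200). Candidates for the template are the plywood one in the stand (372,208), the turquoise one (362,244) and the purple one (411,241). By the description it is the plywood one in the near slot. I'll check that in a close crop.

Run:
```python
import cv2,numpy as np
t=cv2.imread('pics/top0.png')[135:235,235:415]; s=cv2.imread('pics/scene0.png')[150:280,210:410]
a=cv2.resize(t,None,fx=4.4,fy=4.4,interpolation=cv2.INTER_CUBIC)
cv2.imwrite('pics/ct.png',a); cv2.imwrite('pics/cs.png',cv2.resize(s,None,fx=4,fy=4,interpolation=cv2.INTER_CUBIC))
```

```text
(no output)
```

View pics/ct.png

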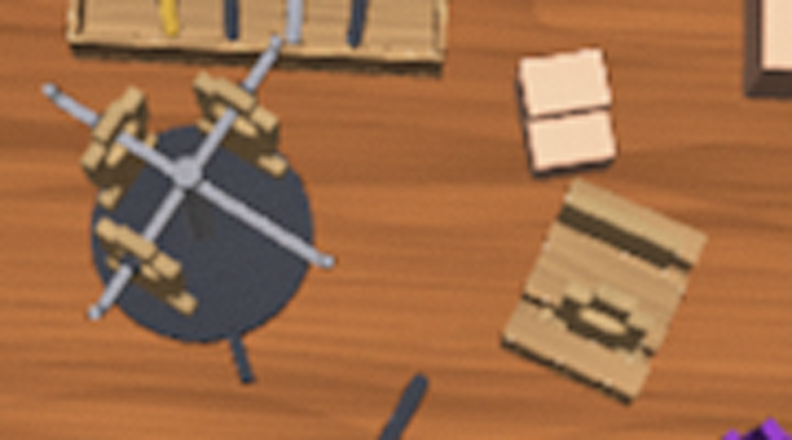

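View pics/cs.png

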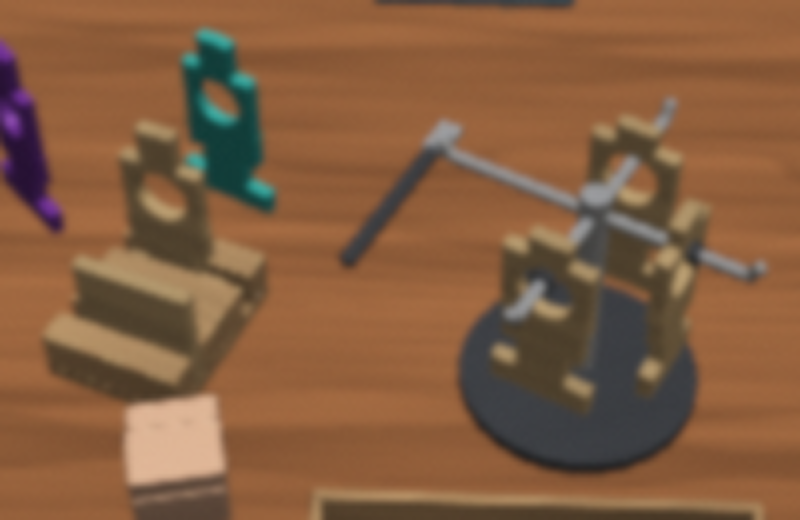

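Run:
```python
from h import *
t=load('top0'); s=load('scene0')
T=lambda x,y,z: atz(t,(235+x/4.4,135+y/4.4),z)
S=lambda x,y,z: atz(s,(210+x/4,150+y/4),z)
for n,p in dict(post=T(187,172,.204),posts=S(597,195,.204),disc=T(203,232,.02),ptr=T(248,381,.016),tipE=T(332,262,.2),tipO=T(48,90,.2),tipA=T(277,44,.2),tipB=T(96,313,.2),
 s1=T(574,180,.047),s2=T(707,237,.047),s3=T(635,389,.047),s4=T(508,336,.047),tab=T(614,298,.175),tabS=S(157,127,.175),bch=S(443,135,.2)).items(): print(n,p.round(4))
```

```text
post [0.589 0.084 0.204]
posts [0.5942 0.0877 0.204 ]
disc [0.5863 0.0828 0.02  ]
ptr [0.4624 0.0373 0.016 ]
tipE [ 0.5263 -0.0289  0.2   ]
tipO [0.6489 0.1947 0.2   ]
tipA [0.6951 0.0224 0.2   ]
tipB [0.4779 0.1446 0.2   ]
s1 [ 0.6411 -0.2248  0.047 ]
s2 [ 0.5983 -0.3362  0.047 ]
s3 [ 0.4678 -0.2795  0.047 ]
s4 [ 0.5061 -0.1746  0.047 ]
tab [ 0.5155 -0.2439  0.175 ]
tabS [ 0.4997 -0.244   0.175 ]
bch [ 0.5295 -0.0231  0.2   ]
```

The crop confirms it: the plywood template with the round eye is in the stand's near slot, with its tab at crop (612,298). The empty branch ends at crop (332,262) and the pointer at (248,381), so the rotor is at about 0.70 rad. I'll grip the empty branch and swing it round to the pointer.

```bash
cat >> h.py <<'E'
from scipy.spatial.transform import Rotation as Ro
C=np.array([.589,.085]); PT=np.radians(200.6)
def down(phi):
    y=np.array([np.cos(phi),np.sin(phi),0]); z=np.array([0,0,-1.]); return Ro.from_matrix(np.c_[np.cross(y,z),y,z]).as_quat()
def pol(a,r,z): return [C[0]+r*np.cos(a),C[1]+r*np.sin(a),z]
E
python3 - <<'E'
from h import *
a=np.radians(240.9); r=.097; o=lambda a: down(a+np.pi/2)
p=pol(a,r,.30)
reach(p,o(a)); print(current_t())
move_linear(pol(a,r,.167),v=.12); clamp(8); print(current_gripper_width(),current_force(),current_t())
for b in np.linspace(a,PT,7)[1:]: move_linear(pol(b,r,.167),v=.08,ori=o(b))
print(current_force(),current_t()); hold(.2); gripper_open(); print(current_force())
move_linear(pol(PT,r,.32),v=.15); print(current_t())
x=Ro.from_quat(current_tcp_rot()).as_matrix(); print(x[:,1])
reach([.50,-.23,.32],down(np.radians(-111.3)));print(current_t(),current_q())
c=snap('top','top1'); s=snap('scene','scene1')
g=lambda c,u,v,w,h,k: cv2.resize(c['frame'][v:v+h,u:u+w,::-1],None,fx=k,fy=k,interpolation=cv2.INTER_CUBIC)
cv2.imwrite('pics/ct1.png',np.vstack([g(c,235,135,180,75,4.4),g(s,230,165,180,60,4.4)]))
E
```

```text
2.4917
0.10548182286509501 [0.80587669 0.87564518 0.05203446] 5.0083
[-4.16239999 -1.39261639  3.11065855] 6.7583
[-0.11826113  0.26936966  0.14020765]
9.4833
[ 3.51839550e-01 -9.36059970e-01 -8.14342261e-04]
10.5667 [-6.32632524e-01  2.12372774e-01  1.35174288e+00  7.10875717e-04
  1.57805532e+00  1.30841807e+00]
```

View pics/ct1.png

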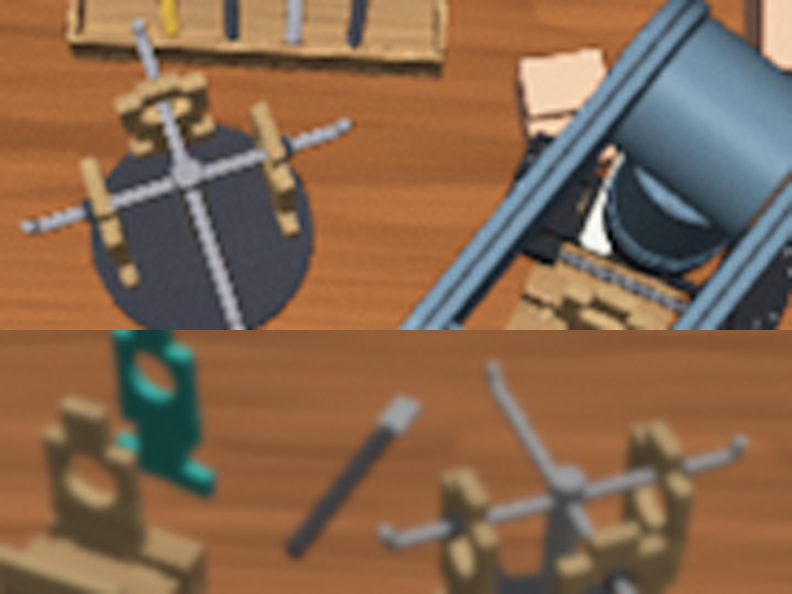

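The branch now runs straight down over the pointer, with its tip at scene crop (493,368). Next I refine the template position and the branch line from both views.

Run:
```python
from h import *
t=load('top0'); s=load('scene0'); s1=load('scene1'); t1=load('top1')
S1=lambda x,y: (230+x/4.4,165+(y-330)/4.4)
T=lambda x,y:(235+x/4.4,135+y/4.4)
print('tab scene',atz(s1,S1(85,409),.187),atz(s1,S1(64,403),.187),atz(s1,S1(108,412),.187))
print('tab top',atz(t,T(614,296),.187))
print('tip scene',atz(s1,S1(493,366),.2),'post',atz(s1,S1(566,478),.204),'pred',pol(PT,.126,.2))
a=atz(t1,T(237,322),.185)[:2]-atz(t1,T(187,172),.204)[:2]; print('ang',np.degrees(np.arctan2(*a[::-1])))
for y in (15,): pass
o,d=atz(t1,T(29,227),.2),atz(t1,T(346,126),.2); v=o-d; print('cross ang',np.degrees(np.arctan2(v[1],v[0]))+90, (o+d)/2)
# annotated overlay of predicted template
R=Ro.from_euler('z',-21.3,degrees=True)
P=np.array([.516,-.2393,.012])
pts=[(sx*.006,y,z) for sx in(1,-1) for y,z in((-.016,.141),(-.016,.175),(.016,.175),(.016,.141))]
for c,n in((t,'top'),(s1,'scene')):
    uv=proj(c,P+R.apply(pts)); 
    u0,v0,w=(345,170,60) if n=='top' else (230,165,60)
    im=cv2.resize(c['frame'][v0:v0+w,u0:u0+w,::-1],None,fx=6.6,fy=6.6,interpolation=cv2.INTER_CUBIC)
    q=((uv-[u0,v0]+.5)*6.6).astype(int)
    for k in(0,4): cv2.polylines(im,[q[k:k+4].reshape(-1,1,2)],False,(0,0,255) if k==0 else (255,0,0),1)
    if n=='top': A=im
cv2.imwrite('pics/ov.png',np.hstack([A,im]))
```

```text
tab scene [ 0.51867593 -0.23958598  0.187     ] [ 0.51294947 -0.25507815  0.187     ] [ 0.52122825 -0.22327649  0.187     ]
tab top [ 0.51450167 -0.24228565  0.187     ]
tip scene [0.47865682 0.04086696 0.2       ] post [0.59376744 0.08593325 0.204     ] pred [np.float64(0.47105649849688935), np.float64(0.04066795230100761), 0.2]
ang -158.10660243444792
cross ang 201.4213930303115 [0.58679271 0.08308951 0.2       ]
```

View pics/ov.png

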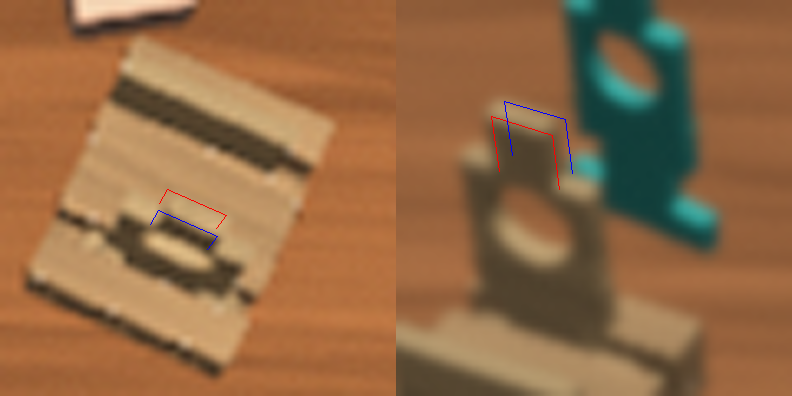

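Run:
```python
from h import *
g=down(np.radians(-111.3)); P=[.516,-.240]
reach(P+[.28],g); move_linear(P+[.159],v=.1); print(current_force())
clamp(25); hold(.2); print('w',current_gripper_width(),current_force(),current_finger_force(),current_t())
move_linear(P+[.20],v=.08); move_linear(P+[.40],v=.15); hold(.3); print('w',current_gripper_width(),current_force(),current_finger_force(),current_t())
o=down(PT+np.pi/2)
reach(pol(PT,.19,.40),o); move_linear(pol(PT,.19,.228),v=.12); hold(.5); print(current_force(),current_t())
c=snap('top','top2'); s=snap('scene','scene2')
f=lambda c,u,v,w,h,k: cv2.resize(c['frame'][v:v+h,u:u+w,::-1],None,fx=k,fy=k,interpolation=cv2.INTER_CUBIC)
cv2.imwrite('pics/c2.png',np.vstack([f(c,240,150,180,70,4.4),f(s,280,145,180,65,4.4)]))
```

```text
[-0.57884165  0.29532381 -0.84949215]
w 0.34173714038564035 [ 0.41067205 -0.78112907 -0.27462519] 24.960163235664368 13.5
w 0.3473421347132375 [ 0.35791519 -0.39701843 -1.91206404] 24.957552552223206 15.95
[-0.08169933 -0.57254899 -1.83236861] 19.1083
```

View pics/c2.png

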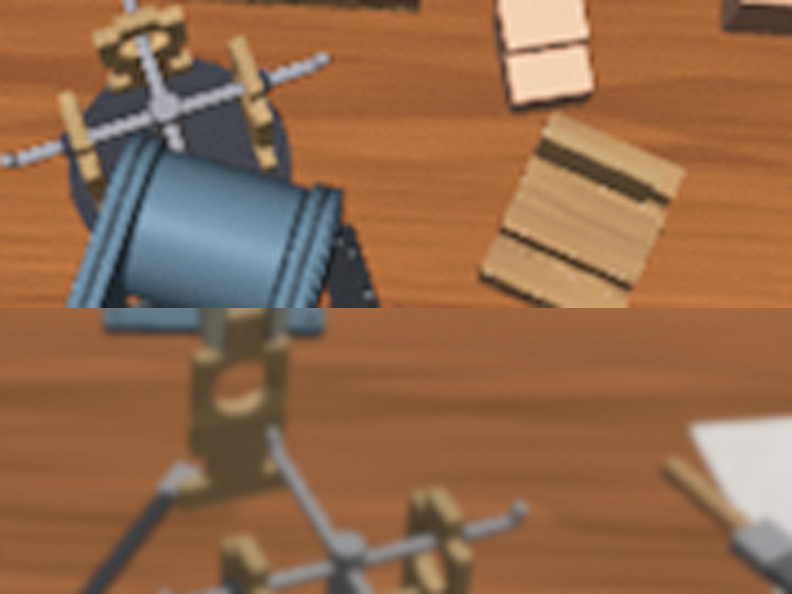

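The template hangs upright in the grip, with its eye at scene crop (240,388) and the branch tip at (272,432). I'll check these against prediction, then insert.

Run:
```python
from h import *
s=load('scene2'); f=lambda p:((proj(s,p)[0]-[280,145]+.5)*4.4+[0,308]).round(0)
print('eye',f(pol(PT,.19,.191)),'tip',f(pol(PT,.126,.2)),'post',f(pol(PT,0,.204)))
f0=current_force()
for r in (.17,.15,.135,.12,.105,.09,.08):
    move_linear(pol(PT,r,.228),v=.06); d=current_force()-f0; print(r,d.round(2))
    if np.linalg.norm(d)>5: print('STOP'); break
print(current_t())
c=snap('scene','scene3'); cv2.imwrite('pics/c3.png',cv2.resize(c['frame'][145:210,280:460,::-1],None,fx=4.4,fy=4.4,interpolation=cv2.INTER_CUBIC))
```

```text
eye [242. 383.] tip [275. 427.] post [346. 541.]
0.17 [-0.19  0.24 -0.25]
0.15 [-0.25  0.3   0.14]
0.135 [ 0.43  0.88 -0.32]
0.12 [0.32 0.92 0.48]
0.105 [0.53 0.56 0.43]
0.09 [ 0.49  0.79 -0.29]
0.08 [-0.38  0.19  0.05]
22.0917
```

View pics/c3.png

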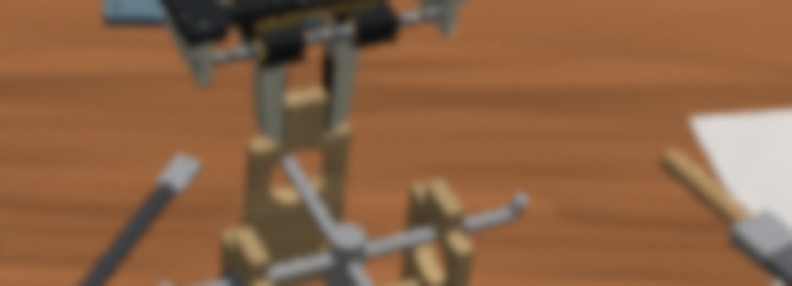

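The branch passes through the eye, near crop (290,165), with no contact force. I'll lower until it bears, let go, and check.

Run:
```python
from h import *
f0=current_force()
for z in np.arange(.220,.198,-.002):
    move_linear(pol(PT,.08,z),v=.04); d=current_force()-f0
    if d[2]>1.2: break
print(z,d,current_t())
gripper_open(); hold(.3); print(current_force(),current_t())
move_linear(pol(PT,.08,.30),v=.08); move_linear(pol(PT,.08,.40),v=.15); print(current_t())
reach([.35,-.30,.40],current_tcp_rot()); hold(1.5)
c=snap('scene','scene4'); t=snap('top','top4')
g=lambda c,u,v,w,h,k: cv2.resize(c['frame'][v:v+h,u:u+w,::-1],None,fx=k,fy=k,interpolation=cv2.INTER_CUBIC)
cv2.imwrite('pics/c4.png',np.vstack([g(t,240,150,160,66,5),g(c,290,160,160,54,5)]))
print(current_t())
```

```text
0.204 [-0.17006731 -0.42654948  3.88137243] 24.4917
[ 0.3158136   1.00126472 -0.00780265] 25.875
28.0417
31.1
```

View pics/c4.png

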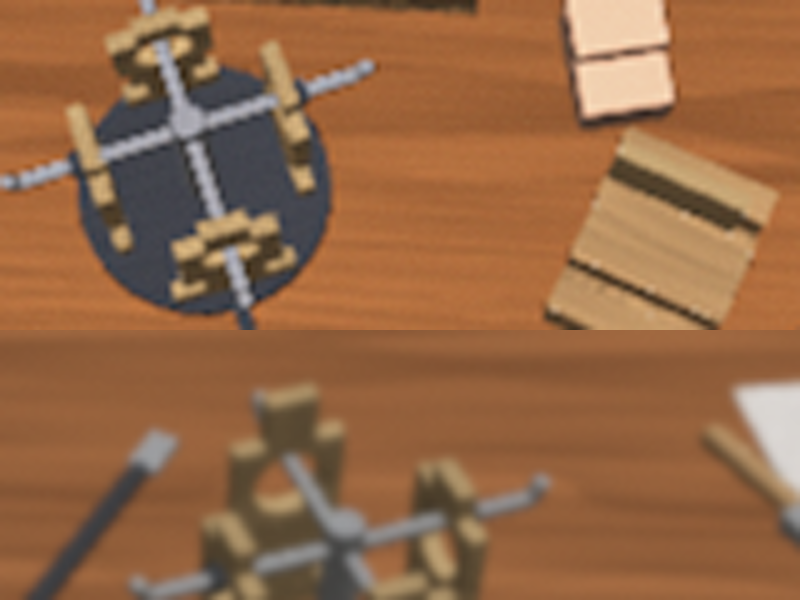

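The template hangs on the branch over the pointer, with its tab at top crop (235,225), clear of the robot. I'll compare frames to confirm it is still, then hand in.

Run:
```python
from h import *
fr=[load('scene4')['frame']]
for i in range(3): hold(.25); fr.append(camera('scene')['frame'])
d=[np.abs(f[155:215,290:450].astype(int)-fr[0][155:215,290:450]).max() for f in fr]; print(d)
if max(d)<25: print(sign_off(),current_t())
```

```text
[np.int64(0), np.int64(3), np.int64(3), np.int64(3)]
the job is handed in; nothing more can be done
the job is handed in; nothing more can be done
```

The template hangs still by its eye on the empty branch over the pointer, the arm is clear of everything, and the job was handed in at about 32 s; no verdict came back.

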